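# Tuck the deposition shield under the carrier's flap and hold it down

## Robot

A 6-joint arm with a two-finger parallel gripper is mounted at the origin on the work surface. World frame = base frame: x ahead of the robot, y to its left, z up, the work surface at z = 0. Lengths are in m, angles in rad, forces in N, time in s.
With the tool pointing down it reaches from about 0.425 to 0.95 m from the base axis. Payload 14.7 kg.
Tool frame: the origin (TCP) lies at the very end of the fingers, on their centre line; the grasp point (between the pads) lies grip_point_offset behind it (grip_point_offset is the distance from the TCP to the grasp point, in m); z points along the fingers, y is the line along which they close (so a half turn about z gives the same grasp; the last joint's range is limited). The gripper opens to 85 mm and grips with 20 to 120 N. Pads are 22 mm wide; open, the fingers measure 114 mm over their backs; the gripper's body (76 mm by 85 mm) begins 54 mm behind the grasp point. The pads swing forward as they close: fully open they stand 13 mm farther back than shut.
Start: joints at [-1.255, 0.48, 1.596, -0, 1.065, -0.047], TCP at [0.231, -0.608, 0.231] pointing down, gripper open.
Joint ranges: [-2.75, 2.75], [-0.82, 2.05], [0.23, 2.67], [-1.56, 4.7], [0.09, 2.69], [-2.92, 2.92]. Speed limits (rad/s): [1.89, 1.89, 2.39, 3.01, 3.01, 3.01].

## Interface

Orientations are given as a unit quaternion [w, x, y, z].
In Python, from rig import observe, camera, hand_in, find_in, place_of, grip_point_offset gives the robot as it stands. The module is installed in compiled form; this text tells all that it offers.
- The arm moves only by the tool arm_command, never from a script. Its argument "moves" is one flat list of numbers, 6 for each row, row after row: the shift along the world's x, y, z scaled (see below), then the turn, a rotation vector about the world's x, y, z scaled (see below). In form: [tx, ty, tz, wx, wy, wz, tx, ty, tz, wx, wy, wz, ...]. A call has 1 to 10 rows; each row is the pose to reach, as a shift and turn from the pose commanded when the call began; what a row does not reach only later rows make up. The controller multiplies each number of a shift by 15 cm and each number of a turn by 60 degrees. A row lasts 1/10 s, in which the tool goes at most 50 mm and 8.59 degrees, less where a joint would pass 70% of its speed; a pose out of reach is approached as far as the arm can. A call with a number of a shift or a turn outside -1 to 1 is refused whole. A call with a gripper value outside its range is refused whole. "gripper" is the opening, from -1 (shut) to 1 (fully open), set as the call begins (left out, the last holds). The fingers move at their own pace and stop on an object; the grip force is fixed at half the most. Time passes only in rows, so rows that repeat a pose let the fingers close. It gives the time, the measured TCP pose, the force, the opening and the grip force at its end, in the units of the state.
- observe(): the state, without advancing time (a new reading comes with each control period).
- camera(name): name is "scene" or "top" or "wrist"; returns a dict with "image" (480x640x3 uint8, blue, green, red), "camera_matrix" (3x3 intrinsics, pixels), "T" (4x4, takes a point from camera to world coordinates); the wrist camera has in their place "hand_eye" (4x4, takes a point from camera to tool coordinates, whose origin is the TCP and whose axes are the flange's). Camera axes: x right, y up, looking along -z (the intrinsics and any distortion apply to the point x, -y, -z); pixel columns grow to the right and rows downward; lengths in m; the calibration is good to about 2 mm. A picture is of the moment at which its call begins: read the wrist's pose just before it. There is no depth.
- hand_in(): hands the job in; it is judged then, once.
Trained networks look in the newest picture that a camera, given by its name, has taken for a name from the list of things; names that differ only in an ending like _2 or _b are one class to them, and where a whole thing is asked for, a point or a joint stands for the part that bears it (a point fixed in the world has none). Each returns a list of dicts, best first, with "confidence" (0 to 1); they miss things now and then, are a little off and sometimes report something else, mostly with a low value. They report only what shows in the picture. A call takes as long as a camera call. They do not tell look-alikes from the thing itself.
- find_in(camera, query): "rect" ([left, top, width, height] in pixels, round what is visible of it).
- place_of(camera, query): "location" ([column, row] in pixels: a listed point, or the origin of a listed thing).
The state is a dict: "t": time; "joint_positions": joint angles; "qvel": joint speeds; "joint_torque": joint torques, N m; "tcp_pos": TCP position; "tcp_rot": TCP orientation; "contact_force": force on the tool from outside, world axes, zero at the start; "moment": the same for the moment, N m; "width": finger opening in m; "grip_force": force on a finger pad.
Only numpy, scipy, OpenCV 4.12 (cv2) and the standard library are available. Lean on these libraries where they do the work, as an engineer would, in place of code of your own. Each camera call takes 0.05 s, during which the arm holds its last target. There are 200 camera calls.

## Task

Pick up the steel shield plate by its upright grip bar, slide its plain nose end along between the guide rails of the sample carrier and tuck it under the hinged hold-down flap, fully home against the stop, without lifting the flap and without disturbing the other things on the bench. Do not let go: finish while still gripping the shield and pressing it down flat on the carrier's sprung bed, so firmly that the bed is held sunk by about 3 mm or more.

Things in the scene. Friction and masses are not known exactly. Their poses are not given: they have to be found in the camera images.
- shield: The shield: flat bare steel plate 120 mm long (x), 56 mm wide (y), 4 mm thick, 0.14 to 0.28 kg, loose on the bench, with an upright grip bar near its tail end. Origin: centre of the underside; x points from the tail to the plain nose end (the end to tuck in), z up.
- shield_grip (a point): Point inside the shield's upright grip bar, 48 mm along -x from the shield's origin and 25 mm above its underside, on the centre line. The bar is 12 mm thick along x (fingers close along x on its broad faces), 40 mm wide along y; its top is 35 mm above the plate's underside.
- shield_nose (a point): Middle of the lower edge of the shield's nose end, 60 mm along +x from its origin.
- shield_tail (a point): Middle of the lower edge of the shield's tail end, 60 mm along -x from its origin.
- carrier: The sample carrier, fixed on the bench: aluminium slab 245 mm long (x from -130 to +115 mm), 100 mm wide, with a sprung bed whose top is 18 mm above the bench, guide rails and a hinged flap over its +x end. Origin: at bench height, on the centre line; x points from the open entry end to the hinge, the way the shield goes in; z up.
- rail_mouth (a point): Point fixed to the carrier, on the centre line, at x = 0, 18 mm above the bench, where the parallel part of the two guide rails begins. Their tops are 6 mm above the unpressed bed; they are 60 mm apart (inside) from x = 0 to +90 mm; towards the entry they flare outward to about 81 mm apart at x = -110 mm.
- bed (a joint): How far the sprung bed is pressed down, m: 0 unloaded (also under the shield's own weight), 0.005 at its end stop. The bed is the carrier's flat aluminium floor, 203 x 56 x 4 mm (x from -125 to +78 mm of the carrier), that stays level and sinks on springs: it starts to sink at about 1 N of push on the shield, 3 mm takes about 10 N, 5 mm about 16 N.
- bed_top (a point): Point on the upper face of the sprung bed, on the centre line, at x = 0 of the carrier; axes as the carrier's; 18 mm above the bench while the bed is up.
- carrier_stop (a point): On the face of the stop, on the centre line: a fixed steel bar across the end of the bed, its top 6 mm above the unpressed bed, under the flap, at x = +80 mm of the carrier, 18 mm above the bench. The nose is fully home when it touches it; the grip bar then stands at x = -28 mm.
- flap (a joint): Angle of the hold-down flap, rad: 0 lying down, growing as its lip is lifted. A 3 mm steel leaf of 70 g, 72 mm wide, hinged at x = +95 mm of the carrier, 26 mm above the bench; only its weight keeps it down. Down, its flat part covers x = +30 to +91 mm, its underside 6.5 mm above the unpressed bed, clear of rails and stop.
- flap_lip (a point): Middle of the flap's front edge, which is turned up about 35 degrees: at x = +20 mm of the carrier, about 15 mm above the unpressed bed when the flap is down.
- wrench: Bystander, to be left alone: steel open-ended wrench, 150 mm long, lying flat; origin under its middle, x along it.
- flange: Bystander, to be left alone: loose steel ring flange, 70 mm outside diameter, 18 mm high; origin at the centre of its underside.
- spare_plate: Bystander, to be left alone: spare flat steel plate 90 x 56 x 4 mm WITHOUT any grip bar; not part of the job; origin at the centre of its underside.
- can: Bystander, to be left alone: closed can 56 mm in diameter, 150 mm tall; origin at the centre of its underside.
- jar: Bystander, to be left alone: closed glass jar 56 mm in diameter, 80 mm tall; origin at the centre of its underside.
- screwdriver: Bystander, to be left alone: screwdriver 170 mm long, lying flat; origin under its middle, x along it.
- phone: Bystander, to be left alone: phone 150 x 72 x 8 mm lying flat; origin at the centre of its underside.
Not all that is in view belongs to the job. Leave any orange or turquoise look-alike of the shield alone.

How it is judged:
On the way, in this order (a step that is already met when the one before it is completed fails the run):
1. the shield is lifted off the bench (height (world z) of each of shield_nose, shield_tail above 0.012 m), for 0.1 s.
2. the nose is between the rails and at least 10 mm under the flat of the flap, which is down (x of shield_nose in the frame of carrier above 0.04 m and y of shield_nose in the frame of carrier between -0.006 and 0.006 m and z of shield_nose in the frame of carrier between 0.012 and 0.0225 m and value of joint flap below 0.08 rad), for 0.1 s.
At the end, for the whole second after the job is handed in: Nose within 5 mm of the stop and of the centre line; shield in line (0.08 rad), flat (0.03 rad), within 2.5 mm of the bed and still; fingers on it (over 3 N), the sprung bed held sunk over 2 mm; flap under 0.06 rad; no bystander moved 30 mm (x of shield_nose in the frame of carrier above 0.075 m and y of shield_nose in the frame of carrier between -0.005 and 0.005 m and y of shield_tail in the frame of carrier between -0.009 and 0.009 m and z of shield_nose in the frame of bed_top between -0.0025 and 0.0025 m and z of shield_tail in the frame of bed_top between -0.0025 and 0.0025 m and angle between the x axis of shield and the x axis of carrier, either way round below 0.08 rad and angle between shield's own z axis and vertical below 0.03 rad and value of joint flap below 0.06 rad and value of joint bed above 0.002 m and contact force between the fingers and shield above 3 N and linear speed of shield below 0.02 m/s and distance of each of wrench, flange, spare_plate, can, jar, screwdriver, phone from where it was at the start of the episode below 0.03 m); the arm keeps its last pose, push and grip.
It fails at once if the flap is lifted by more than 0.1 rad (about 7 mm at its lip) (value of joint flap above 0.1 rad).
It fails at once if a bystander is pushed 30 mm or more from its place (distance of any of wrench, flange, spare_plate, can, jar, screwdriver, phone from where it was at the start of the episode above 0.03 m).
It also fails if it takes over 48 s, if anything falls off the work surface, if the arm or the gripper's body presses on something with over 40 N, if the wrist force passes 120 N, or if a joint passes its speed limit or range.

## Working session

There is one attempt and no reset: what is moved stays moved. The work goes in short steps, Python scripts to look and compute and a tool call to move; the robot and the scene stay as the last step left them, time stands still between calls to the robot, and variables do not carry over. Pictures are saved under pics/ and viewed, at most 10 in all, crops included, and the job is handed in when it is done.

Besides the shell and the picture viewer there is one more tool, called after ">>>" as name(argument=value, ...) on one line, values as JSON. arm_command: Moves the arm, as the interface text tells. Its arguments: {"type":"object","properties":{"moves":{"type":"array","items":{"type":"number"}},"gripper":{"type":"number"}},"required":["moves"]}

```bash
mkdir -p pics
cat > h.py <<'E'
import numpy as np, cv2
from rig import *
from scipy.spatial.transform import Rotation as R
def rot(q): return R.from_quat([q[1],q[2],q[3],q[0]]).as_matrix()
def snap(name,fn=None):
    s=observe(); c=camera(name)
    if name=="wrist":
        T=np.eye(4);T[:3,:3]=rot(s["tcp_rot"]);T[:3,3]=s["tcp_pos"]; c["T"]=T@np.array(c["hand_eye"])
    if fn: cv2.imwrite("pics/"+fn,c["image"])
    return c
def px2w(c,p,z):
    K=np.array(c["camera_matrix"]);d=c.get("distortion",None)
    u=cv2.undistortPoints(np.array([[p]],float),K,None if d is None else np.array(d)).ravel()
    T=np.array(c["T"]); r=T[:3,:3]@np.array([u[0],-u[1],-1.]); o=T[:3,3]
    return o+r*(z-o[2])/r[2]
def w2px(c,P):
    T=np.array(c["T"]);q=T[:3,:3].T@(np.array(P)-T[:3,3]);K=np.array(c["camera_matrix"])
    return (K@np.array([q[0]/-q[2],-q[1]/-q[2],1]))[:2]
E
python3 - <<'E'
from h import *
np.set_printoptions(precision=4,suppress=True)
print(grip_point_offset, observe())
Z={"shield":0,"shield_grip":.025,"shield_nose":0,"shield_tail":0,"carrier":0,"rail_mouth":.018,"carrier_stop":.018,"flap_lip":.033,"bed_top":.018,"wrench":0,"flange":0,"spare_plate":0,"can":0,"jar":0,"screwdriver":0,"phone":0}
for n in ("top","scene"):
    c=snap(n,n+"0.png"); print(n,[k for k in c],c["T"][:3,3] if hasattr(c["T"],'shape') else c["T"])
    for k,z in Z.items():
        for d in place_of(n,k)[:3]:
            print(k,round(d["confidence"],2),np.round(d["location"]),px2w(c,d["location"],z)[:2])
E
```

```text
0.0187 {'t': 0.0, 'joint_positions': array([-1.2546,  0.4808,  1.5969,  0.    ,  1.0651, -0.0466]), 'qvel': array([-0.0007, -0.0001,  0.0002, -0.0008, -0.0002,  0.0005]), 'joint_torque': array([ -0.0008, -95.0649, -43.0165,   0.0002,   0.0124,   0.0001]), 'tcp_pos': array([ 0.2306, -0.6073,  0.2307]), 'tcp_rot': array([-0.0006,  0.9836,  0.1804, -0.0001]), 'contact_force': array([-0.781 ,  0.1586, -0.9778]), 'moment': array([-0.0265, -0.0301, -0.0304]), 'grip_force': 0.0, 'width': 0.0851995077246943}
top ['image', 'camera_matrix', 'T'] [0.4312 0.0144 1.0489]
shield 0.79 [200. 138.] [0.7432 0.3021]
shield 0.66 [230. 213.] [0.5593 0.2251]
shield 0.64 [319. 240.] [0.4954 0.0127]
shield_grip 0.93 [211. 126.] [0.7665 0.2705]
shield_grip 0.79 [220. 265.] [0.4352 0.2418]
shield_grip 0.74 [165. 343.] [0.2569 0.3645]
shield_nose 0.93 [244. 305.] [0.3415 0.1893]
shield_nose 0.81 [228. 187.] [0.6225 0.2319]
shield_nose 0.72 [177. 153.] [0.7071 0.3583]
shield_tail 0.85 [166. 344.] [0.2487 0.3715]
shield_tail 0.76 [214. 125.] [0.7764 0.268 ]
shield_tail 0.6 [232. 238.] [0.5008 0.2209]
carrier 0.8
[... 1258 characters left out ...]
242.] [ 0.5886 -0.2291]
rail_mouth 0.71 [212. 231.] [ 0.5751 -0.2407]
rail_mouth 0.7 [390. 310.] [0.5842 0.238 ]
carrier_stop 0.73 [198. 255.] [ 0.6612 -0.2005]
carrier_stop 0.25 [380. 332.] [0.6474 0.2508]
carrier_stop 0.25 [266. 291.] [0.6751 0.0047]
bed_top 0.63 [212. 231.] [ 0.5747 -0.2417]
wrench 0.89 [317. 256.] [0.4978 0.0054]
wrench 0.17 [384. 328.] [0.6167 0.2435]
flange 0.6 [263. 290.] [ 0.659  -0.0177]
flange 0.21 [209. 233.] [ 0.5675 -0.2611]
spare_plate 0.87 [184. 200.] [ 0.4914 -0.4266]
can 0.69 [308. 358.] [0.7622 0.171 ]
can 0.2 [263. 290.] [ 0.6596 -0.0175]
jar 0.9 [237. 324.] [0.7683 0.0064]
screwdriver 0.79 [514. 304.] [0.4127 0.4204]
phone 0.76 [482. 364.] [0.5999 0.43  ]
```

View pics/top0.png

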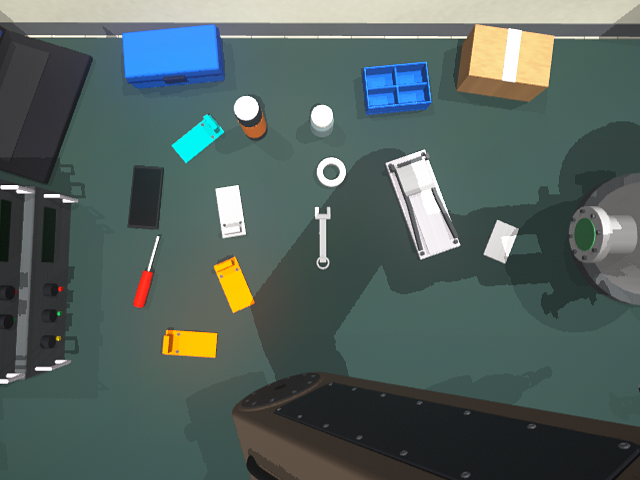

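View pics/scene0.png

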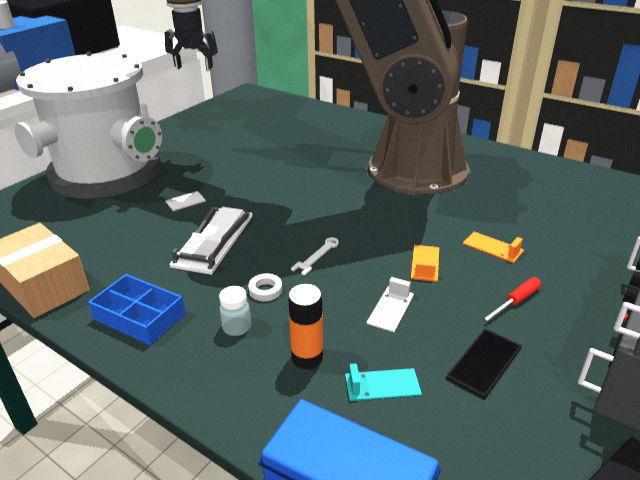

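Shield candidates in the top picture: the bare-steel plate with a bar at (230,213), orange look-alikes at (233,284) and (190,343), and a turquoise one at (198,138). The grey-white one at (230,213) fits "bare steel". The carrier is at (421,200) with its entry end towards the robot (bottom), and the flap is at the upper end. I'll confirm this in a crop.

Run:
```python
from h import *
np.set_printoptions(precision=4,suppress=True)
c=snap("top"); im=c["image"]
def box(x0,y0,x1,y1,z,thr):
    g=im[y0:y1,x0:x1].min(2); m=(g>thr).astype(np.uint8)
    n,l,s,_=cv2.connectedComponentsWithStats(m); k=1+np.argmax(s[1:,4])
    cn=cv2.findContours((l==k).astype(np.uint8),0,2)[0][0]
    b=cv2.boxPoints(cv2.minAreaRect(cn))+[x0,y0]
    W=np.array([px2w(c,p,z)[:2] for p in b]); print(b.round(1).tolist());print(W, W.mean(0),np.linalg.norm(W[1]-W[0]),np.linalg.norm(W[2]-W[1]))
    for d in (W[1]-W[0],W[2]-W[1]): print("yaw",np.arctan2(d[1],d[0]))
box(205,175,255,245,.004,120)
box(375,140,470,270,.01,110)
a=cv2.resize(im[175:320,190:280],None,fx=4,fy=4,interpolation=2);b=cv2.resize(im[135:280,375:475],None,fx=4,fy=4,interpolation=2)
cv2.imwrite("pics/crop1.png",np.hstack([a,b]))
```

```text
[[214.3, 187.9], [238.3, 184.2], [246.0, 234.6], [222.0, 238.3]]
[[0.6202 0.264 ]
 [0.6294 0.2065]
 [0.5078 0.1859]
 [0.4988 0.2429]] [0.564  0.2248] 0.05822140137515063 0.12329346368494323
yaw -1.412121061276897
yaw -2.973513395100576
[[384.5, 162.5], [426.0, 147.7], [460.8, 245.1], [419.3, 259.9]]
[[ 0.6822 -0.1447]
 [ 0.7188 -0.2449]
 [ 0.4847 -0.3239]
 [ 0.4492 -0.2251]] [ 0.5837 -0.2347] 0.1067162602698801 0.24714186811376632
yaw -1.2202711038006278
yaw -2.8161714521553765
```

View pics/crop1.png

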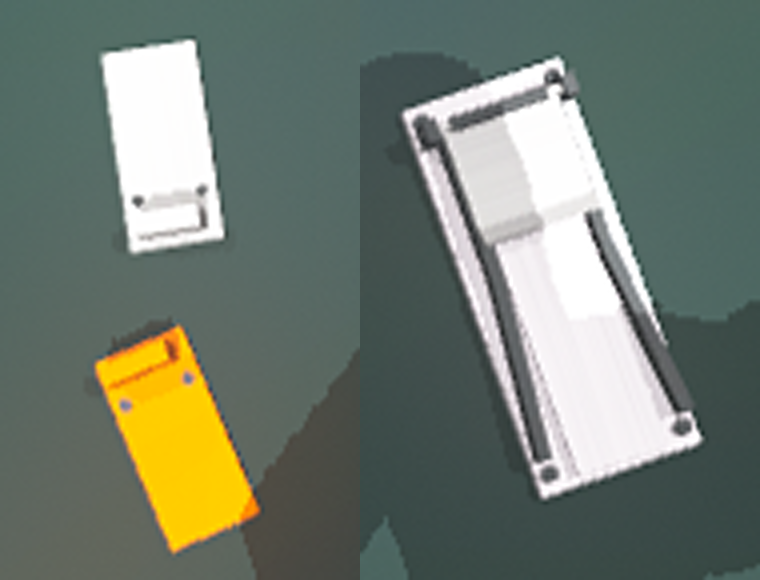

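The crop confirms it: the bare-steel shield has its grip at the lower (tail) end, yaw about 0.16, with its nose pointing away from the robot. The carrier's yaw is about 0.34, entry at the bottom and flap at the top. Setting out.

>>> arm_command(moves=[1, 1, 0, 0, 0, 0.5, 1, 1, 0, 0, 0, 0.5, 1, 1, 0, 0, 0, 0.5, 1, 1, 0, 0, 0, 0.5, 1, 1, 0, 0, 0, 0.5], gripper=0.1)

```text
t: 2.25
tcp_pos: [0.3835, -0.4543, 0.2315]
tcp_rot: [-0.0, 0.902, 0.431, 0.0]
contact_force: [-0.1, 0.1, 0.7]
width: 0.0469
grip_force: 0.0
```

>>> arm_command(moves=[1, 1, 0, 0, 0, 0.5, 1, 1, 0, 0, 0, 0.5, 1, 1, 0, 0, 0, 0.5, 1, 1, 0, 0, 0, 0.5, 1, 1, 0, 0, 0, 0.5, 1, 1, 0, 0, 0, 0.5])

```text
t: 2.85
tcp_pos: [0.5319, -0.3064, 0.2312]
tcp_rot: [0.0, 0.761, 0.649, 0.0]
contact_force: [-0.6, -0.6, 0.3]
width: 0.0472
grip_force: 0.0
```

Run:
```python
from h import *
np.set_printoptions(precision=4,suppress=True)
s=observe();print(s["tcp_pos"],s["tcp_rot"],s["t"],s["width"],s["contact_force"])
c=snap("wrist","w1.png"); print(c["T"])
for k,z in {"carrier":0,"rail_mouth":.018,"carrier_stop":.018,"flap_lip":.033,"bed_top":.018}.items():
    for d in place_of("wrist",k)[:2]: print(k,round(d["confidence"],2),np.round(d["location"]),px2w(c,d["location"],z)[:2])
```

```text
[ 0.5319 -0.3064  0.2312] [0.     0.761  0.6487 0.    ] 2.85 0.04715781934107085 [-0.589  -0.6238  0.343 ]
[[ 0.9873  0.151   0.0489  0.5448]
 [-0.1588  0.9384  0.3069 -0.2281]
 [ 0.0004 -0.3108  0.9505  0.3727]
 [ 0.      0.      0.      1.    ]]
carrier 0.68 [368. 118.] [ 0.593  -0.2321]
rail_mouth 0.89 [366. 116.] [ 0.5886 -0.2294]
carrier_stop 0.75 [447.  76.] [ 0.6678 -0.2066]
flap_lip 0.56 [389. 105.] [ 0.6085 -0.2235]
bed_top 0.69 [370. 123.] [ 0.5914 -0.2364]
```

View pics/w1.png

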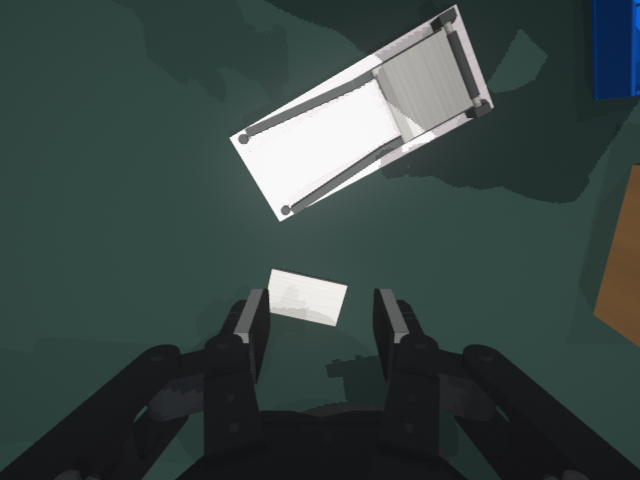

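The whole carrier shows: entry corners at about (232,136) and (280,220), hinge-end corners at about (457,5) and (494,106). I'll fit the pose from the corners.

Run:
```python
from h import *
from scipy.optimize import least_squares
np.set_printoptions(precision=4,suppress=True)
c=snap("wrist"); im=c["image"]
px=np.array([[232,136],[280,220],[494,106],[457,5]],np.float32)
g=im.min(2)
cv2.cornerSubPix(g,px.reshape(-1,1,2),(6,6),(-1,-1),(3,50,.01)); print(px.tolist())
L=np.array([[-.13,.05],[-.13,-.05],[.115,-.05],[.115,.05]])
def f(p):
    C,S=np.cos(p[2]),np.sin(p[2]); W=L@np.array([[C,S],[-S,C]])+p[:2]
    return np.concatenate([w2px(c,[*w,p[3]])-q for w,q in zip(W,px)])
r=least_squares(f,[.59,-.232,.34,.01]);print(r.x,r.fun)
for z in (.0,.01,.014): 
    q=least_squares(lambda p:f([*p,z]),[.59,-.232,.34]);print(z,q.x,q.cost)
print(g[100,300],im[70,430])
# rails ends
for p in ((243,139),(286,210)): print(px2w(c,p,.024))
```

```text
[[230.28285217285156, 134.85255432128906], [281.1078796386719, 218.62283325195312], [495.0887451171875, 103.92642211914062], [456.46710205078125, 0.6521070003509521]]
[ 0.5898 -0.2323  0.3363  0.007 ] [ 0.2057  0.1824 -0.2095  0.0863 -0.4711 -0.1075  0.4234 -0.1363]
0.0 [ 0.5909 -0.2319  0.337 ] 13.098445061586535
0.01 [ 0.5894 -0.2325  0.336 ] 2.7493766130218757
0.014 [ 0.5887 -0.2327  0.3356] 14.048476626942609
239 [164 167 170]
[ 0.466  -0.2337  0.024 ]
[ 0.4934 -0.3099  0.024 ]
```

>>> arm_command(moves=[0, 1, 0, 0, 0, 0.31, 0, 1, 0, 0, 0, 0.31, 0, 1, 0, 0, 0, 0.31, 0, 1, 0, 0, 0, 0.31])

```text
t: 3.6
tcp_pos: [0.5298, -0.1533, 0.2314]
tcp_rot: [-0.001, 0.646, 0.764, 0.0]
contact_force: [-1.1, -1.2, -0.8]
width: 0.047
grip_force: 0.0
```

>>> arm_command(moves=[0, 1, 0, 0, 0, 0, 0, 1, 0, 0, 0, 0, 0, 1, 0, 0, 0, 0, 0, 1, 0, 0, 0, 0])

```text
t: 4.0
tcp_pos: [0.5304, -0.0036, 0.2315]
tcp_rot: [-0.0, 0.646, 0.763, 0.0]
contact_force: [-0.8, -0.2, -0.1]
width: 0.0469
grip_force: 0.0
```

>>> arm_command(moves=[-0.1, 1, -0.2, 0, 0, 0, -0.1, 1, -0.2, 0, 0, 0, -0.1, 1, -0.2, 0, 0, 0, -0.1, 1, -0.2, 0, 0, 0])

```text
t: 4.4
tcp_pos: [0.5149, 0.1455, 0.2004]
tcp_rot: [-0.001, 0.646, 0.763, -0.0]
contact_force: [0.2, -0.8, -0.3]
width: 0.0469
grip_force: 0.0
```

Run:
```python
from h import *
np.set_printoptions(precision=4,suppress=True)
s=observe();print(s["tcp_pos"],s["tcp_rot"],s["t"],s["width"],s["contact_force"])
c=snap("wrist","w2.png")
for k,z in {"shield":0,"shield_grip":.025,"shield_nose":0,"shield_tail":0}.items():
    for d in place_of("wrist",k)[:2]: print(k,round(d["confidence"],2),np.round(d["location"]),px2w(c,d["location"],z)[:2])
```

```text
[0.5149 0.1455 0.2004] [-0.0006  0.6461  0.7633 -0.0002] 4.4 0.04690879027348996 [ 0.188  -0.8252 -0.2514]
shield 0.89 [602.  71.] [0.7427 0.3082]
shield 0.75 [386. 133.] [0.5644 0.2241]
shield_grip 0.87 [335. 129.] [0.5146 0.2198]
shield_grip 0.69 [241.  93.] [0.4312 0.2354]
shield_nose 0.91 [144. 130.] [0.3379 0.1891]
shield_nose 0.77 [581.   4.] [0.704  0.3541]
shield_tail 0.93 [325. 132.] [0.5068 0.2152]
shield_tail 0.86 [264.  97.] [0.4463 0.2371]
```

View pics/w2.png

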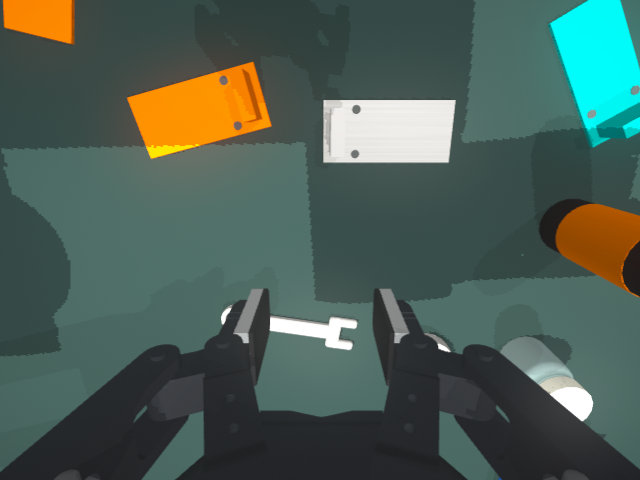

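The bare-steel shield shows at columns 323–455, rows 100–162, in line with the image, with its bar at the left. I'll fit the pose from its corners.

Run:
```python
from h import *
from scipy.optimize import least_squares
np.set_printoptions(precision=4,suppress=True)
c=snap("wrist"); im=c["image"]
px=np.array([[323,100],[323,162],[449,162],[455,100]],np.float32)
cv2.cornerSubPix(im.min(2),px.reshape(-1,1,2),(5,5),(-1,-1),(3,50,.01)); print(px.tolist())
L=np.array([[-.06,.028],[-.06,-.028],[.06,-.028],[.06,.028]])
def f(p):
    C,S=np.cos(p[2]),np.sin(p[2]); W=L@np.array([[C,S],[-S,C]])+p[:2]
    return np.concatenate([w2px(c,[*w,p[3]])-q for w,q in zip(W,px)])
r=least_squares(f,[.56,.225,.16,.004]);print(r.x,r.fun)
q=least_squares(lambda p:f([*p,.003]),[.56,.225,.16]);x=q.x;print(x,q.fun)
print("grip",x[:2]-.048*np.array([np.cos(x[2]),np.sin(x[2])]))
R_=rot(observe()["tcp_rot"]);print("tool y yaw",np.arctan2(R_[1,1],R_[0,1]))
```

```text
[[323.0, 100.0], [323.0, 162.0], [449.0, 162.0], [455.0, 100.0]]
[0.5664 0.2204 0.1635 0.005 ] [ 0.1747 -0.1896  0.1597  0.4348 -0.6452  0.2186  0.2854 -0.4296]
[0.5667 0.2205 0.1637] [ 0.5482 -0.0266  0.5259  0.2381 -0.9781 -0.0029 -0.1193 -0.2942]
grip [0.5194 0.2127]
tool y yaw 0.16191180123424487
```

>>> arm_command(moves=[0.013, 0.463, 0, 0, 0, 0, 0.013, 0.463, -0.2, 0, 0, 0, 0.013, 0.463, -0.6, 0, 0, 0, 0.013, 0.463, -0.9, 0, 0, 0, 0.013, 0.463, -0.9, 0, 0, 0])

```text
t: 5.2
tcp_pos: [0.5148, 0.2096, 0.0619]
tcp_rot: [-0.002, 0.647, 0.762, -0.003]
contact_force: [0.4, 0.3, 0.8]
width: 0.0473
grip_force: 0.0
```

Run:
```python
from h import *
np.set_printoptions(precision=4,suppress=True)
s=observe();print(s["tcp_pos"],s["tcp_rot"],s["t"])
c=snap("wrist","w3.png")
print(w2px(c,s["tcp_pos"]))
for k,z in {"shield":0,"shield_grip":.025,"shield_nose":0,"shield_tail":0}.items():
    for d in place_of("wrist",k)[:2]: print(k,round(d["confidence"],2),np.round(d["location"]),px2w(c,d["location"],z)[:2])
```

```text
[0.5148 0.2096 0.0619] [-0.002   0.6474  0.7621 -0.0034] 5.2
[320.3619 303.8486]
shield 0.82 [122. 215.] [0.391  0.2153]
shield 0.71 [408. 242.] [0.5661 0.2263]
shield_grip 0.81 [325. 253.] [0.5154 0.2206]
shield_grip 0.63 [177. 206.] [0.4337 0.2341]
shield_nose 0.77 [ 37. 236.] [0.3387 0.1928]
shield_nose 0.68 [503. 240.] [0.6237 0.2375]
shield_tail 0.72 [215. 192.] [0.446  0.2386]
```

View pics/w3.png

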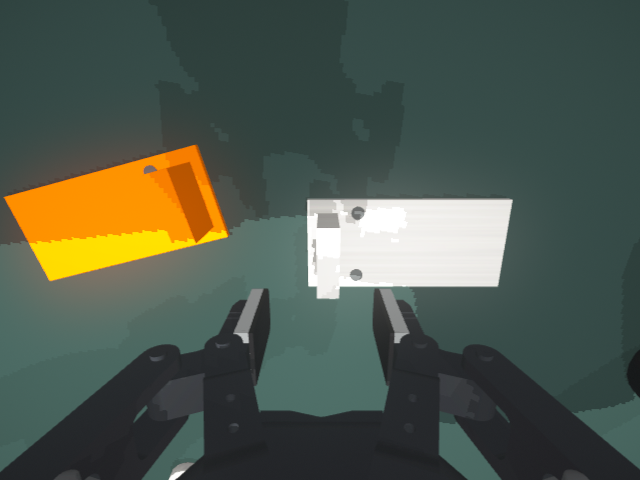

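The plate runs from column 308 to about 505, rows 200–287; the bar is at columns 317–340, rows 213–298. Both are between the fingers, slightly farther out than the TCP.

Run:
```python
from h import *
from scipy.optimize import least_squares
np.set_printoptions(precision=4,suppress=True)
s=observe();c=snap("wrist")
px=np.array([[308,200],[308,287],[499,287],[512,200]],float)
L=np.array([[-.06,.028],[-.06,-.028],[.06,-.028],[.06,.028]])
def f(p):
    C,S=np.cos(p[2]),np.sin(p[2]); W=L@np.array([[C,S],[-S,C]])+p[:2]
    return np.concatenate([w2px(c,[*w,.003])-q for w,q in zip(W,px)])
q=least_squares(f,[.56,.225,.16]);x=q.x;print(x,q.fun)
print("grip",x[:2]-.048*np.array([np.cos(x[2]),np.sin(x[2])]))
for p in ((328,213),(328,298)): print(px2w(c,p,.035))
R_=rot(s["tcp_rot"]);print(R_, s["tcp_pos"])
```

```text
[0.5727 0.226  0.1651] [ 3.5887  1.6306  4.517  -1.9933 -4.5709 -2.6651 -3.5653  1.0092]
grip [0.5253 0.2181]
[0.5179 0.2463 0.035 ]
[0.5262 0.1975 0.035 ]
[[-0.1623  0.9867  0.0034]
 [ 0.9867  0.1623  0.0012]
 [ 0.0006  0.0035 -1.    ]] [0.5194 0.2118 0.0688]
```

>>> arm_command(moves=[0, 0, 0, 0, 0, 0, 0, 0, 0, 0, 0, 0, 0, 0, 0, 0, 0, 0, 0, 0, 0, 0, 0, 0])

```text
t: 5.9
tcp_pos: [0.5177, 0.2118, 0.0666]
tcp_rot: [0.0, 0.647, 0.763, 0.0]
contact_force: [0.1, -0.3, -0.5]
width: 0.0469
grip_force: 0.0
```

```bash
cat > fit.py <<'E'
from h import *
from scipy.optimize import least_squares
np.set_printoptions(precision=4,suppress=True)
s=observe();c=snap("wrist");im=c["image"]
m=((im.min(2)>120)).astype(np.uint8); m[300:]=0; m=cv2.morphologyEx(m,cv2.MORPH_CLOSE,np.ones((9,9)))
n,l,st,_=cv2.connectedComponentsWithStats(m);k=1+np.argmax(st[1:,4]);print(st[k])
cn=cv2.convexHull(cv2.findContours((l==k).astype(np.uint8),0,2)[0][0])
e,q=cv2.minEnclosingTriangle(cn)[0],cv2.approxPolyN(cn,4,ensure_convex=True).reshape(-1,2).astype(float) if hasattr(cv2,"approxPolyN") else None
print(q.tolist()); 
for z in (.004,.035): print(z,[px2w(c,p,z)[:2].round(4).tolist() for p in q])
print("tcp",s["tcp_pos"],s["tcp_rot"])
E
python3 fit.py
```

```text
[  301   200   200   100 17130]
[[501.0, 200.0], [487.0, 285.0], [301.0, 313.0], [301.0, 200.0]]
0.004 [[0.6186, 0.2638], [0.6277, 0.2085], [0.5117, 0.1684], [0.5005, 0.2444]]
0.035 [[0.6014, 0.2678], [0.6091, 0.2208], [0.5107, 0.1869], [0.5012, 0.2513]]
tcp [0.5177 0.2118 0.0666] [0.0001 0.6468 0.7626 0.0001]
```

>>> arm_command(moves=[-0.007, 0.047, 0, 0, 0, 0, -0.007, 0.047, -0.2, 0, 0, 0, -0.007, 0.047, -0.33, 0, 0, 0, -0.007, 0.047, -0.38, 0, 0, 0, -0.007, 0.047, -0.38, 0, 0, 0, -0.007, 0.047, -0.38, 0, 0, 0])

```text
t: 6.55
tcp_pos: [0.5169, 0.2191, 0.0098]
tcp_rot: [0.0, 0.647, 0.763, 0.0]
contact_force: [-0.1, 0.2, 0.9]
width: 0.0467
grip_force: 0.0
```

>>> arm_command(moves=[0, 0, 0, 0, 0, 0, 0, 0, 0, 0, 0, 0, 0, 0, 0, 0, 0, 0, 0, 0, 0, 0, 0, 0, 0, 0, 0, 0, 0, 0, 0, 0, 0, 0, 0, 0, 0, 0, 0, 0, 0, 0, 0, 0, 0, 0, 0, 0], gripper=-1)

```text
t: 7.35
tcp_pos: [0.5171, 0.219, 0.0102]
tcp_rot: [0.0, 0.647, 0.763, 0.001]
contact_force: [-1.3, -0.3, 8.9]
width: 0.0106
grip_force: 59.5
```

>>> arm_command(moves=[0, 0, 0.1, 0, 0, 0, 0, 0, 0.3, 0, 0, 0, 0, 0, 0.5, 0, 0, 0, 0, 0, 0.6, 0, 0, 0, 0, 0, 0.6, 0, 0, 0, 0, 0, 0.6, 0, 0, 0])

```text
t: 7.95
tcp_pos: [0.5166, 0.2188, 0.0997]
tcp_rot: [0.0, 0.647, 0.763, 0.0]
contact_force: [-0.4, 0.2, -2.5]
width: 0.011
grip_force: 58.8
```

>>> arm_command(moves=[0, -0.15, 0, 0, 0, 0.05, 0, -0.4, 0, 0, 0, 0.1, 0, -0.7, 0, 0, 0, 0.165, 0, -1, 0, 0, 0, 0.165])

```text
t: 8.35
tcp_pos: [0.5155, 0.0676, 0.0982]
tcp_rot: [-0.001, 0.577, 0.817, -0.001]
contact_force: [1.8, -1.1, -2.4]
width: 0.0111
grip_force: 58.8
```

>>> arm_command(moves=[-0.1, -0.3, 0, 0, 0, 0, -0.15, -0.6, 0, 0, 0, 0, -0.2, -0.9, 0, 0, 0, 0, -0.2, -1, 0, 0, 0, 0])

```text
t: 8.75
tcp_pos: [0.4847, -0.0842, 0.0983]
tcp_rot: [-0.001, 0.58, 0.815, -0.001]
contact_force: [0.1, 0.4, -2.1]
width: 0.011
grip_force: 58.9
```

>>> arm_command(moves=[-0.1, -0.3, 0, 0, 0, 0, -0.2, -0.6, 0, 0, 0, 0, -0.28, -0.9, 0, 0, 0, 0, -0.28, -1, 0, 0, 0, 0, -0.28, -1, 0, 0, 0, 0, -0.28, -1, 0, 0, 0, 0, -0.28, -1, 0, 0, 0, 0])

```text
t: 9.45
tcp_pos: [0.4445, -0.2298, 0.0989]
tcp_rot: [-0.001, 0.578, 0.816, 0.0]
contact_force: [-0.0, -0.7, -2.1]
width: 0.0108
grip_force: 59.2
```

Run:
```python
from h import *
np.set_printoptions(precision=4,suppress=True)
s=observe();print(s["tcp_pos"],s["tcp_rot"],s["t"],s["width"],s["grip_force"],s["contact_force"])
c=snap("wrist","w4.png")
R_=rot(s["tcp_rot"]);print("tool y yaw",np.arctan2(R_[1,1],R_[0,1]))
print(w2px(c,s["tcp_pos"]))
```

```text
[ 0.4445 -0.2298  0.0989] [-0.0006  0.5782  0.8159  0.    ] 9.45 0.010807954521554548 59.188807010650635 [-0.0076 -0.7226 -2.1257]
tool y yaw 0.3377369230225241
[320.497  303.7547]
```

View pics/w4.png

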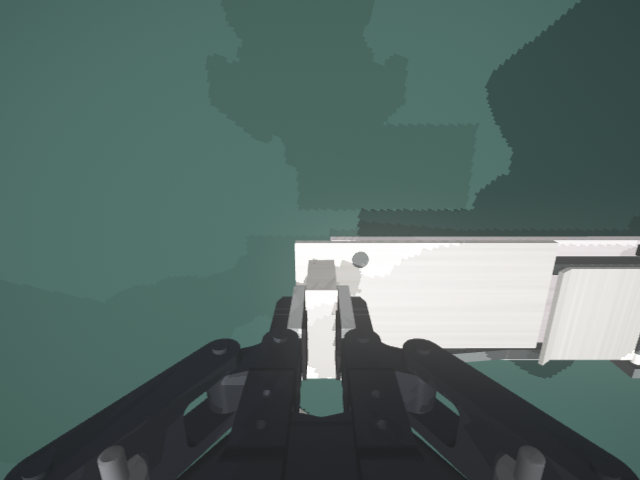

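The held shield spans tail edge column 295 to nose edge (556,241)–(537,348), in line with the carrier behind it. I'll compute the nose position in the tool frame.

Run:
```python
from h import *
np.set_printoptions(precision=4,suppress=True)
s=observe();c=snap("wrist");z=s["tcp_pos"][2]-.0062
yaw=.3365;u=np.array([np.cos(yaw),np.sin(yaw)]);v=np.array([-u[1],u[0]]);C=np.array([.590,-.2323])
for p in ((295,241),(556,241),(537,348),(425,241),(425,349)):
    P=px2w(c,p,z); d=P[:2]-s["tcp_pos"][:2]; print(p,"rel tcp along/across",d@u,d@v)
d=s["tcp_pos"][:2]-C;print("tcp in carrier",d@u,d@v)
for k in ("shield_nose","shield_tail","shield_grip"):
    for e in place_of("wrist",k)[:1]: 
        P=px2w(c,e["location"],z-.004);d=P[:2]-s["tcp_pos"][:2];print(k,e,d@u,d@v)
t=snap("top")
for k,h in {"carrier":0,"rail_mouth":.018,"carrier_stop":.018}.items():
    for e in place_of("wrist",k)[:1]: print(k,e,px2w(c,e["location"],h)[:2])
```

```text
(295, 241) rel tcp along/across -0.011515068517915589 0.028262056780999033
(556, 241) rel tcp along/across 0.10587139662435571 0.02845254823534606
(537, 348) rel tcp along/across 0.10830880425163271 -0.02812833408361778
(425, 241) rel tcp along/across 0.0469808062189324 0.028356982241429424
(425, 349) rel tcp along/across 0.0523609879528636 -0.028833562177513553
tcp in carrier -0.1363558025909544 0.05032898318370777
shield_nose {'location': [538.8, 296.9], 'confidence': 0.82} 0.1064260946016263 -0.0017362146323420492
shield_tail {'location': [294.9, 293.9], 'confidence': 0.97} -0.012482162577783987 -0.00032653859662611263
shield_grip {'location': [320.5, 320.6], 'confidence': 0.61} -1.304789861847918e-05 -0.015153817452577602
carrier {'location': [296.6, 293.4], 'confidence': 0.38} [ 0.4424 -0.2797]
rail_mouth {'location': [319.1, 321.4], 'confidence': 0.48} [ 0.4633 -0.2866]
carrier_stop {'location': [622.4, 315.6], 'confidence': 0.95} [ 0.6701 -0.2087]
```

>>> arm_command(moves=[0, -0.2, 0, 0, 0, 0, 0.003, -0.352, -0.1, 0, 0, 0, 0.003, -0.352, -0.26, 0, 0, 0, 0.003, -0.352, -0.26, 0, 0, 0, 0.003, -0.352, -0.26, 0, 0, 0, 0.003, -0.352, -0.26, 0, 0, 0])

```text
t: 10.5
tcp_pos: [0.4454, -0.2838, 0.0611]
tcp_rot: [0.0, 0.578, 0.816, 0.0]
contact_force: [-0.2, 0.3, -1.3]
width: 0.0107
grip_force: 59.2
```

Run:
```python
from h import *
np.set_printoptions(precision=4,suppress=True)
s=observe();c=snap("wrist","w5.png")
yaw=.3365;u=np.array([np.cos(yaw),np.sin(yaw)]);v=np.array([-u[1],u[0]]);C=np.array([.590,-.2323])
d=s["tcp_pos"][:2]-C;print("tcp in carrier",d@u,d@v,s["tcp_pos"],s["contact_force"])
# predicted overlay: parallel rails inner top edges, flap lip, slab corners
for x,y,z in ((0,.03,.024),(0,-.03,.024),(-.11,.0405,.024),(-.11,-.0405,.024),(.02,.036,.033),(.02,-.036,.033),(.115,.05,.007),(-.13,.05,.007),(-.13,-.05,.007)):
    P=C+x*u+y*v; print((x,y,z),w2px(c,[*P,z]).round(1))
    cv2.circle(c["image"],tuple(int(q) for q in w2px(c,[*P,z])),3,(0,0,255),-1)
cv2.imwrite("pics/w5o.png",c["image"])
```

```text
tcp in carrier -0.15353638801883204 -0.0008377470768359151 [ 0.4454 -0.2838  0.0611] [-0.1977  0.3371 -1.3127]
(0, 0.03, 0.024) [609.1 217.6]
(0, -0.03, 0.024) [582.6 316.6]
(-0.11, 0.0405, 0.024) [403.9 198.2]
(-0.11, -0.0405, 0.024) [393.7 332. ]
(0.02, 0.036, 0.033) [666.1 210.8]
(0.02, -0.036, 0.033) [626.8 334.3]
(0.115, 0.05, 0.007) [799.5 175.2]
(-0.13, 0.05, 0.007) [362.6 175.2]
(-0.13, -0.05, 0.007) [356.8 329.6]
```

View pics/w5o.png

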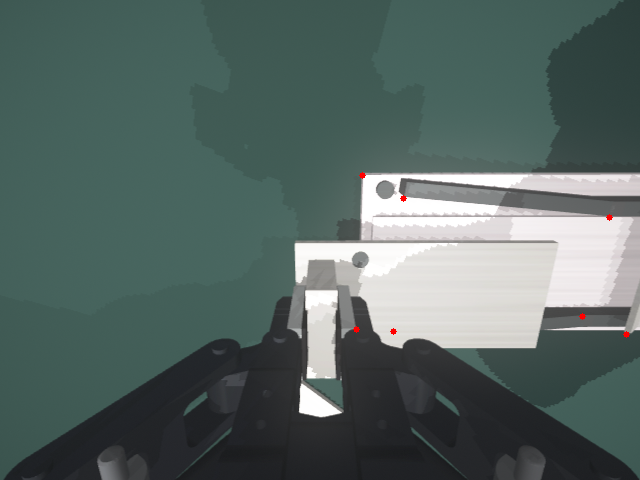

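Run:
```python
from h import *
im=cv2.imread("pics/w5.png").min(2).astype(int)
for x in (560,575,590,600,609):
    print(x,"L",im[185:225,x].tolist(),"R",im[296:338,x].tolist())
print(im[170:205,405].tolist())
```

```text
560 L [214, 217, 217, 214, 212, 209, 211, 180, 92, 72, 72, 87, 97, 98, 99, 98, 99, 99, 99, 99, 99, 99, 100, 100, 100, 100, 131, 184, 190, 191, 163, 152, 233, 238, 239, 237, 236, 237, 238, 237] R [233, 233, 233, 232, 233, 235, 235, 236, 232, 230, 229, 110, 72, 73, 71, 72, 71, 72, 71, 71, 70, 94, 97, 97, 96, 96, 96, 96, 95, 95, 95, 95, 162, 227, 110, 64, 63, 64, 64, 63, 62, 63]
575 L [212, 214, 214, 213, 210, 208, 208, 212, 213, 123, 76, 72, 73, 95, 98, 97, 97, 98, 98, 97, 99, 98, 99, 99, 98, 98, 99, 99, 180, 189, 159, 151, 231, 236, 236, 236, 235, 236, 236, 236] R [232, 232, 233, 232, 232, 234, 235, 234, 222, 203, 200, 100, 72, 72, 71, 70, 71, 71, 71, 76, 94, 96, 96, 96, 95, 96, 95, 95, 95, 95, 95, 179, 228, 231, 110, 63, 63, 62, 63, 62, 62, 62]
590 L [211, 212, 212, 210, 208, 205, 205, 209, 209, 210, 164, 85, 70, 71, 87, 96, 97, 97, 97, 96, 98, 97, 97, 98, 98, 97, 98, 98, 98, 149, 153, 149, 230, 235, 235, 234, 233, 235, 235, 235] R [231, 232, 233, 231, 231, 233, 234, 234, 232, 229, 205, 99, 73, 73, 73, 72, 69, 69, 71, 96, 98, 98, 98, 98, 97, 97, 97, 96, 96, 96, 127, 225, 231, 231, 10
[... 245 characters left out ...]
, 219, 232, 227, 217, 200, 170, 88, 70, 69, 70, 71, 70, 70, 70, 92, 95, 95, 94, 94, 94, 94, 93, 93, 93, 93, 127, 224, 230, 230, 108, 62, 61, 60, 60, 60, 60, 59]
609 L [207, 210, 210, 209, 206, 202, 203, 206, 207, 206, 176, 89, 69, 70, 70, 68, 89, 95, 95, 95, 96, 96, 96, 96, 96, 96, 98, 97, 98, 99, 99, 129, 228, 234, 234, 233, 232, 233, 234, 234] R [183, 214, 219, 216, 200, 202, 185, 180, 179, 179, 152, 83, 69, 69, 68, 68, 68, 67, 66, 88, 88, 87, 92, 90, 86, 86, 86, 85, 85, 85, 120, 224, 230, 229, 107, 61, 60, 60, 60, 59, 59, 58]
[88, 89, 106, 162, 207, 254, 255, 255, 153, 88, 90, 92, 93, 93, 94, 99, 95, 104, 111, 119, 120, 123, 124, 132, 133, 138, 139, 250, 254, 254, 255, 255, 255, 255, 255]
```

>>> arm_command(moves=[-0.003, 0.01, -0.05, 0, 0, 0, -0.003, 0.01, -0.12, 0, 0, 0, -0.003, 0.01, -0.18, 0, 0, 0, -0.003, 0.01, -0.21, 0, 0, 0, -0.003, 0.01, -0.21, 0, 0, 0, -0.003, 0.01, -0.21, 0, 0, 0])

```text
t: 11.15
tcp_pos: [0.4445, -0.2824, 0.0286]
tcp_rot: [-0.0, 0.579, 0.816, -0.0]
contact_force: [0.4, -0.5, -1.7]
width: 0.0109
grip_force: 59.2
```

Run:
```python
from h import *
np.set_printoptions(precision=4,suppress=True)
s=observe();print(s["tcp_pos"],s["contact_force"],s["moment"])
c=snap("wrist","w6.png");im=c["image"].min(2).astype(int)
for x in (400,470,530): print(x,im[205:250,x].tolist(),im[335:365,x].tolist())
```

```text
[ 0.4445 -0.2824  0.0286] [ 0.4277 -0.4764 -1.7401] [-0.0042  0.0569 -0.0189]
400 [133, 134, 136, 136, 136, 135, 135, 135, 136, 138, 138, 207, 254, 255, 255, 255, 255, 255, 255, 255, 255, 255, 255, 255, 255, 255, 255, 255, 251, 225, 213, 174, 167, 232, 249, 178, 140, 145, 229, 248, 249, 249, 249, 249, 248] [215, 212, 211, 212, 212, 214, 216, 218, 214, 211, 211, 215, 213, 103, 54, 51, 50, 50, 50, 49, 49, 48, 49, 48, 48, 48, 47, 47, 47, 47]
470 [144, 144, 144, 144, 143, 144, 144, 144, 145, 145, 145, 145, 145, 145, 145, 248, 254, 255, 255, 255, 255, 255, 255, 255, 255, 255, 255, 254, 228, 209, 191, 161, 157, 184, 214, 165, 138, 136, 209, 218, 218, 219, 218, 218, 215] [210, 207, 202, 204, 204, 206, 208, 210, 209, 204, 205, 208, 208, 119, 73, 67, 66, 66, 66, 66, 65, 65, 64, 65, 63, 62, 62, 63, 63, 68]
530 [80, 78, 104, 135, 138, 138, 138, 138, 138, 139, 138, 139, 137, 139, 138, 138, 138, 139, 139, 139, 159, 188, 191, 212, 216, 217, 217, 216, 216, 208, 195, 160, 156, 197, 216, 156, 133, 131, 204, 212, 212, 213, 211, 210, 206] [206, 205, 202, 202, 202, 204, 204, 207, 206, 204, 204, 204, 204, 97, 67, 66, 65, 66, 66, 65, 65, 64, 63, 64, 62, 91, 93, 92, 92, 92]
```

View pics/w6.png

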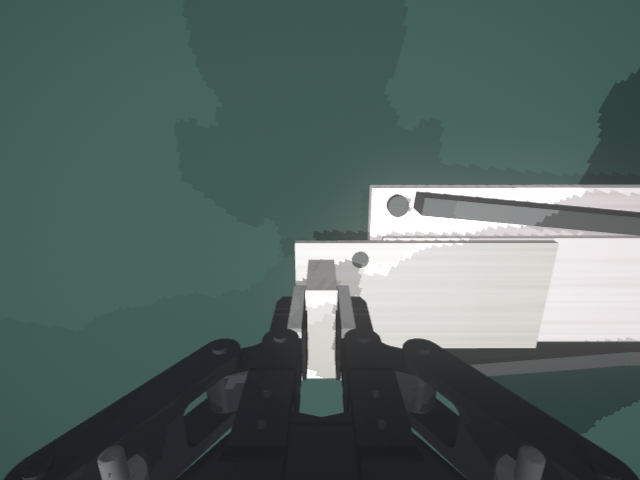

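Run:
```python
from h import *
np.set_printoptions(precision=4,suppress=True)
s=observe();c=snap("wrist")
yaw=.3365;u=np.array([np.cos(yaw),np.sin(yaw)]);v=np.array([-u[1],u[0]]);C=np.array([.590,-.2323])
im=c["image"].min(2).astype(int)
for x in (600,635): print(x,im[205:250,x].tolist(),im[330:375,x].tolist())
for n,p,z in (("L",(530,225),.024),("L",(470,220),.024),("R",(530,360),.024),("pl",(530,240.5),.0224),("pr",(530,348),.0224),("pl",(380,240.5),.0224),("noseL",(557,241),.0224),("noseR",(537,348),.0224)):
    d=px2w(c,p,z)[:2]-C; print(n,p,d@u,d@v)
```

```text
600 [206, 203, 208, 101, 73, 72, 72, 73, 81, 96, 98, 98, 98, 98, 98, 98, 99, 99, 99, 99, 99, 100, 100, 99, 99, 100, 139, 185, 189, 188, 155, 150, 172, 232, 236, 236, 235, 234, 235, 235, 235, 234, 234, 235, 235] [230, 230, 228, 228, 230, 232, 232, 230, 227, 226, 200, 97, 70, 69, 68, 69, 69, 67, 67, 67, 67, 67, 66, 71, 90, 92, 93, 92, 92, 91, 91, 91, 90, 90, 90, 90, 86, 62, 57, 57, 57, 57, 56, 56, 56]
635 [201, 200, 202, 207, 206, 204, 118, 73, 69, 69, 70, 74, 93, 95, 95, 95, 96, 96, 96, 96, 97, 96, 97, 97, 98, 98, 98, 98, 98, 118, 138, 145, 160, 228, 233, 233, 232, 231, 232, 232, 232, 232, 232, 232, 232] [228, 228, 227, 227, 228, 230, 231, 228, 225, 198, 165, 87, 71, 70, 69, 69, 69, 67, 67, 67, 66, 78, 92, 94, 93, 94, 93, 93, 92, 92, 92, 91, 91, 91, 122, 70, 57, 57, 56, 56, 56, 55, 55, 55, 54]
L (530, 225) -0.061811859632032375 0.03674046451915104
L (470, 220) -0.08844324203051714 0.03901968051844966
R (530, 360) -0.04863300057212413 -0.033871135323971895
pl (530, 240.5) -0.05945329847112856 0.029001163078523774
pr (530, 348) -0.04882476085503366 -0.027945955154828155
pl (380, 240.5) -0.12698300710530544 0.029007246726071693
noseL (557, 241) -0.047252496387349095 0.028762022107999215
noseR (537, 348) -0.04531820219742947 -0.02794529737768647
```

>>> arm_command(moves=[0.057, 0.022, 0, 0, 0, 0, 0.127, 0.047, 0, 0, 0, 0, 0.207, 0.074, 0, 0, 0, 0, 0.287, 0.102, 0, 0, 0, 0, 0.367, 0.13, 0, 0, 0, 0, 0.447, 0.158, 0, 0, 0, 0, 0.527, 0.186, 0, 0, 0, 0, 0.565, 0.2, 0, 0, 0, 0, 0.565, 0.2, 0, 0, 0, 0, 0.565, 0.2, 0, 0, 0, 0])

```text
t: 12.25
tcp_pos: [0.529, -0.2523, 0.0286]
tcp_rot: [-0.0, 0.579, 0.816, -0.0]
contact_force: [0.1, -0.4, -1.3]
width: 0.0108
grip_force: 59.2
```

```bash
cat > st.py <<'E'
from h import *
np.set_printoptions(precision=4,suppress=True)
s=observe();c=snap("wrist","last.png")
yaw=.3365;u=np.array([np.cos(yaw),np.sin(yaw)]);v=np.array([-u[1],u[0]]);C=np.array([.590,-.2323])
d=s["tcp_pos"][:2]-C;f=np.array(s["contact_force"]);print("tcp car",d@u,d@v,s["tcp_pos"][2],"F u,v,z",f[:2]@u,f[:2]@v,f[2],"M",s["moment"],s["width"],s["grip_force"],s["t"])
for k in ("shield_nose","shield_tail","flap_lip","carrier_stop"):
    for e in place_of("wrist",k)[:1]:
        d=px2w(c,e["location"],.033 if k=="flap_lip" else .018)[:2]-C;print(k,e,d@u,d@v)
E
python3 st.py
```

```text
tcp car -0.06424358779993641 0.0012350120089306162 0.028632110064352255 F u,v,z -0.07491883176520543 -0.3900213943962694 -1.2602018397334926 M [-0.0238  0.0997  0.0562] 0.01076357785984713 59.156686663627625 12.25
shield_nose {'location': [617.0, 294.6], 'confidence': 0.31} 0.08034636120970517 0.00039995705679196907
shield_tail {'location': [293.8, 294.8], 'confidence': 0.57} -0.07731162585386339 0.00020716013058762718
flap_lip {'location': [506.9, 306.5], 'confidence': 0.6} 0.018742127223715693 0.0023491256488197103
carrier_stop {'location': [616.0, 295.6], 'confidence': 0.89} 0.08000231563621293 -0.00014394982119973822
```

>>> arm_command(moves=[0.07, 0.023, 0, 0, 0, 0, 0.14, 0.047, 0, 0, 0, 0, 0.189, 0.064, 0, 0, 0, 0, 0.202, 0.069, 0, 0, 0, 0, 0.214, 0.073, 0, 0, 0, 0, 0.22, 0.075, 0, 0, 0, 0, 0.226, 0.077, 0, 0, 0, 0, 0.226, 0.077, 0, 0, 0, 0])

```text
t: 13.3
tcp_pos: [0.5632, -0.241, 0.0288]
tcp_rot: [-0.0, 0.579, 0.816, -0.0]
contact_force: [-0.1, -0.5, -2.7]
width: 0.0106
grip_force: 59.2
```

```bash
python3 st.py
```

```text
tcp car -0.028185353790871625 0.0006788818661576392 0.028808215526940396 F u,v,z -0.2618294977893264 -0.4827492744311983 -2.7372537778029127 M [0.0073 0.0839 0.0712] 0.010561258386112927 59.162800312042236 13.3
shield_tail {'location': [295.9, 296.6], 'confidence': 0.79} -0.04025966423598335 -0.001421790703202679
flap_lip {'location': [430.0, 306.3], 'confidence': 0.79} 0.0206424326240809 0.0017502532273356193
carrier_stop {'location': [544.7, 295.3], 'confidence': 0.84} 0.0814131111372956 -0.0007086243834904002
```

>>> arm_command(moves=[0.006, 0.002, 0, 0, 0, 0, 0.013, 0.004, 0, 0, 0, 0, 0.013, 0.004, 0, 0, 0, 0])

```text
t: 13.85
tcp_pos: [0.5635, -0.2404, 0.0285]
tcp_rot: [-0.001, 0.579, 0.816, -0.001]
contact_force: [-10.7, -5.4, 0.9]
width: 0.0107
grip_force: 59.8
```

>>> arm_command(moves=[0.006, 0.002, 0, 0, 0, 0, 0.006, 0.002, 0, 0, 0, 0, 0.006, 0.002, 0, 0, 0, 0])

```text
t: 14.15
tcp_pos: [0.5635, -0.2403, 0.0284]
tcp_rot: [-0.002, 0.579, 0.816, -0.001]
contact_force: [-15.8, -9.5, 3.4]
width: 0.0109
grip_force: 60.3
```

```bash
python3 st.py
```

```text
tcp car -0.02768745200929879 0.0012232150828817144 0.028405653373543574 F u,v,z -18.034469542685255 -3.757285957805469 3.381253854192373 M [-1.5375  2.4812 -0.1019] 0.010910429526363872 60.2660858631134 14.15
shield_tail {'location': [296.7, 292.1], 'confidence': 0.8} -0.039323812388985926 0.0017746744911769858
flap_lip {'location': [427.4, 307.0], 'confidence': 0.89} 0.019836343147737814 0.00226580365679727
carrier_stop {'location': [541.0, 293.7], 'confidence': 0.88} 0.07932845971416383 0.0011574728018896574
```

>>> arm_command(moves=[-0.012, -0.004, 0, 0, 0, 0, -0.012, -0.004, -0.01, 0, 0, 0, -0.012, -0.004, -0.018, 0, 0, 0, -0.012, -0.004, -0.025, 0, 0, 0, -0.012, -0.004, -0.025, 0, 0, 0, -0.012, -0.004, -0.025, 0, 0, 0])

```text
t: 15.0
tcp_pos: [0.5636, -0.2409, 0.0254]
tcp_rot: [-0.0, 0.579, 0.816, -0.0]
contact_force: [-9.6, -4.7, 8.5]
width: 0.011
grip_force: 61.2
```

```bash
python3 st.py
```

```text
tcp car -0.027753421166033635 0.0006238200616457673 0.025419395829756237 F u,v,z -10.584822073883007 -1.2952718321436512 8.454791990213872 M [-0.6648  1.5214  0.0425] 0.010961730826130937 61.239352226257324 15.0
shield_tail {'location': [295.3, 296.5], 'confidence': 0.95} -0.03984423388572251 0.00037633315706650115
flap_lip {'location': [426.9, 311.8], 'confidence': 0.56} 0.01877980932649566 0.0009424423468015299
carrier_stop {'location': [547.3, 295.8], 'confidence': 0.97} 0.08063232648633538 0.0008357590616209975
```

>>> arm_command(moves=[-0.006, -0.002, 0, 0, 0, 0, -0.006, -0.002, -0.005, 0, 0, 0, -0.006, -0.002, -0.009, 0, 0, 0, -0.006, -0.002, -0.009, 0, 0, 0, -0.006, -0.002, -0.009, 0, 0, 0])

```text
t: 15.75
tcp_pos: [0.5636, -0.2409, 0.0244]
tcp_rot: [0.0, 0.579, 0.816, 0.0]
contact_force: [-6.1, 0.7, 12.2]
width: 0.0108
grip_force: 61.6
```

```bash
python3 st.py
```

```text
tcp car -0.027802694354461466 0.0005956408024303645 0.02439491463542557 F u,v,z -5.491591308468662 2.685275508311751 12.194636280795123 M [ 0.1586  0.7587 -0.005 ] 0.010789292801993523 61.63421273231506 15.75
shield_tail {'location': [296.9, 294.5], 'confidence': 0.85} -0.03901468349919006 0.0019588839366707586
flap_lip {'location': [429.0, 308.6], 'confidence': 0.83} 0.019145805123540215 0.003056855132711603
carrier_stop {'location': [547.8, 300.2], 'confidence': 0.77} 0.08065901007765522 -0.0010681841324074416
```

View pics/last.png

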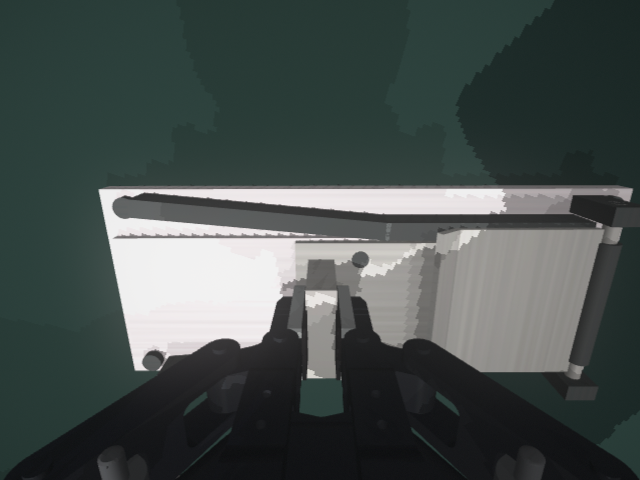

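The shield (columns 295–440) lies between the rails under the flap (440–600). The flap is down, the nose is at the stop, and the push is about 12 N. Handing in.

```bash
python3 -c "
from rig import *
print(hand_in())"
```

```text
the job is handed in; nothing more can be done
None
```

I handed the job in with the shield still gripped. Its nose is tucked under the flap, which lies flat, and against the stop (I felt the contact). I'm pressing it down with about 12 N, which by my measurements sinks the bed about 3.8 mm; the hand-in did not report a verdict.

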